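# Wind up the weir gate of a sump box

### The job

Fit the loose crank onto the square shaft on top of the clear weir box, all the way down onto its collar, and wind it anticlockwise (seen from above), about two full turns, until the top of the gate on the far side of the box is level with the tops of its white guides. Leave the crank sitting on the shaft, let go of it, and leave the other things on the table where they are.

Things in the scene. Friction and masses are not known exactly. Their poses are not given: they have to be found in the camera images.
- crank_hub (a point): Centre of the loose crank's steel hub, half-way up: a block 40 x 40 mm (sides along x and y), 30 mm tall, with a 22 x 22 mm square hole, sides parallel to the hub's, right through along z (up). The crank lies on the table, underside down, about 330 g, balance point 15 mm from the hub's axis along +x. The arm runs along +x; the hub is free to grip on its two y faces.
- crank_handle (a point): Centre of the crank's handle: an upright black round sleeve, 25 mm across, 50 mm tall, spinning freely on its pin. It is 80 mm along the crank's +x from crank_hub and 26 mm higher. The flat aluminium arm between hub and handle is 22 mm wide and 14 mm thick, level with the crank's underside; the sleeve spans 16 to 66 mm above that underside. Axes as crank_hub.
- shaft_seat (a point): Centre of the top of the 38 mm collar at the foot of the upright steel shaft. The shaft is 18 mm square, sides along this point's x and y (they turn with it), 34 mm tall, the top 8 mm tapering to 9 mm. The fitted crank's underside rests here (crank_hub 15 mm above), in any of four quarter turns, with 2 mm room each side and about 0.25 rad of play each way.
- deck (a point): Middle of the weir box's deck (grey, 210 x 190 mm), 100 mm above the table; x, y are the box's axes. The box is clear, fixed to the table. On the deck's middle a black gearbox 74 mm square, 25 mm tall, carries the shaft, whose collar top is 33 mm above this point. From it a black bar, 24 mm wide and 16 mm tall, runs to the gate at the +x side.
- shaft (a joint): Turn of the square shaft in rad, growing anticlockwise seen from above; 0 = gate fully down, 14.0 = gate top flush, end stop at 14.4. It starts between 0 and 2, so about two turns are needed. It turns stiffly (about 0.12 N m), raises the gate 20 mm a turn and stays where it is left.
- gate (a joint): Rise of the gate from its lowest position, in m, geared to the shaft (it cannot be lifted by hand); 0.0446 = top flush with the guides. The gate is a grey plate 112 mm wide, 50 mm tall, with a steel bar along its top, between two white upright guides on the box's +x face.
- frame_top (a point): Top of one of the two white gate guides, 100 mm above the table, 114 mm from the shaft's axis along the box's +x and 64 mm to its +y.
- gate_top (a point): A point on the top edge of the gate; with the gate fully up it is level with frame_top.
- mug: Bystander to be left alone: white mug, 76 mm wide, 90 mm tall. Origin at its underside.
- elbow: Bystander to be left alone: grey plastic pipe elbow lying flat, 36 mm thick, two legs of 55 mm along its +x and -y. Origin at the corner, on its underside.
- union_nut: Bystander to be left alone: black plastic ring nut, 66 mm across, 24 mm tall, lying flat. Origin at its underside.
- wrench: Bystander to be left alone: flat steel wrench lying down. Origin at its underside.
- jar: Bystander to be left alone: jar with a black cap, 70 mm wide, 110 mm tall. Origin at its underside.
- pipe_stub: Bystander to be left alone: white pipe stub, 40 mm across, 100 mm tall, standing. Origin at its underside.

How it is judged:
On the way, in this order (a step that is already met when the one before it is completed fails the run):
1. the crank sits fully down on the square shaft, the gate not yet wound (z of crank_hub in the frame of shaft_seat below 0.02 m and horizontal distance between crank_hub and shaft_seat below 0.006 m and value of joint shaft below 2.6 rad), for 0.2 s.
2. the gate is half-way up, wound with the crank on the shaft (z of crank_hub in the frame of shaft_seat below 0.026 m and horizontal distance between crank_hub and shaft_seat below 0.008 m and value of joint shaft above 7 rad), for 0.1 s.
At the end, for the whole second after the job is handed in: The gate's top is level with the guides' tops (at most 3.6 mm below; the stop is 1.3 mm above), the crank sits on the shaft within 5 mm of fully down, within 6 mm of the shaft's axis and upright within 0.12 rad, at rest (z of crank_hub in the frame of shaft_seat below 0.02 m and horizontal distance between crank_hub and shaft_seat below 0.006 m and angle between crank_hub's own z axis and vertical below 0.12 rad and value of joint gate above 0.041 m and velocity of joint shaft between -0.1 and 0.1 rad/s and linear speed of crank below 0.03 m/s); the robot touches nothing.
It fails at once if the shaft is turned without the crank on it (value of joint shaft above 2.6 rad and distance between crank_hub and shaft_seat above 0.045 m).
It fails at once if one of the loose bystanders is displaced by more than 40 mm (distance of any of mug, elbow, union_nut, wrench, jar, pipe_stub from where it was at the start of the episode above 0.04 m).
It also fails if it takes over 70 s, if anything falls off the work surface, if the arm or the gripper's body presses on something with over 40 N, if the wrist force passes 120 N, or if a joint passes its speed limit or range.

### The arm

A 6-joint arm with a two-finger parallel gripper is mounted at the origin on the work surface. World frame = base frame: x ahead of the robot, y to its left, z up, the work surface at z = 0. Lengths are in m, angles in rad, forces in N, time in s.
With the tool pointing down it reaches from about 0.3 to 0.875 m from the base axis. Payload 6.4 kg.
Tool frame: the origin (TCP) lies between the finger pads; the fingertips stand tip_extent ahead of it and the grasp point (between the pads) lies 5 mm behind it (tip_extent is the distance from the TCP to the fingertips, in m); z points along the fingers, y is the direction in which the jaws open and shut (so a half turn about z gives the same grasp; the last joint's range is limited). The gripper opens to 85 mm and grips with 20 to 120 N. Pads are 22 mm wide; open, the fingers measure 114 mm over their backs; the gripper's body (76 mm by 85 mm) begins 54 mm behind the grasp point. The pads swing forward as they close: fully open they stand 13 mm farther back than shut.
Start: joints at [-1.385, 0.181, 1.607, -0, 1.354, -0.206], TCP at [0.22, -0.531, 0.245] pointing down, gripper open.
Joint ranges: [-2.99, 2.99], [-0.89, 2.07], [0.3, 2.58], [-1.14, 4.28], [0, 2.63], [-3.12, 3.12]. Speed limits (rad/s): [2.57, 2.57, 3.01, 3.14, 3.14, 3.14].

### API

Orientations are given as a unit quaternion [w, x, y, z].
In Python, from bench import * gives the robot as it stands.
- The arm moves only by the shell command python3 -m jog 'ROWS'. ROWS is JSON, a list of rows, each a list of 3 entries, a list of its own where there are three numbers: the shift along the tool's x, y, z in mm, then the turn, a rotation vector about the tool's x, y, z in rad, then the opening, from 0 (shut) to 1 (fully open). A call has 1 to 20 rows; each row is the pose to reach, as a shift and turn from the pose measured when the call began, along the tool's axes at that moment; what a row does not reach only later rows make up. A row lasts 1/12 s, in which the tool goes at most 41.7 mm and 7.16 degrees, less where a joint would pass 70% of its speed; a pose out of reach is approached as far as the arm can. A call with a gripper value outside its range is refused whole. The fingers move at their own pace and stop on an object; the grip force is fixed at half the most. Time passes only in rows, so rows that repeat a pose let the fingers close. It gives the time, the measured TCP pose, the force and the opening at its end, in the units of the state.
- get_obs(): the state, without advancing time (a new reading comes with each control period).
- camera(name): name is "scene" or "top" or "wrist"; returns (picture, depth): 384x512x3 uint8, red, green, blue; 384x512 float32, m along the optical axis (not along the pixel's ray), 0 where there is no reading.
- get_calibration(name): a dict with "fx", "fy", "cx", "cy" (pixels), "world_from_camera" (4x4, takes a point from camera to world coordinates). Camera axes: x right, y down, z forward; pixel columns grow to the right and rows downward; lengths in m; the calibration is good to about 2 mm. A picture is of the moment at which its call begins: read the wrist's pose just before it. get_calibration takes no time and is no camera call; for the wrist camera it gives the pose at the moment of the call.
- hand_in(): hands the job in, once; it reports no verdict.
The state is a dict: "time_s": time; "q": joint angles; "dq": joint speeds; "joint_efforts": joint torques, N m; "eef_pos": TCP position; "eef_rot": TCP orientation; "wrist_force": force on the tool from outside, world axes, zero at the start; "torque": the same for the moment, N m; "opening": opening from 0.0 (shut) to 1.0 (fully open).
Only numpy, scipy, OpenCV 4.12 (cv2) and the standard library are available. Lean on these libraries where they do the work, as an engineer would, in place of code of your own. Each camera call takes 0.05 s, during which the arm holds its last target.

## Working session

There is one attempt and no reset: what is moved stays moved. The work goes in short steps, Python scripts to look and compute and a shell command to move; the robot and the scene stay as the last step left them, time stands still between calls to the robot, and variables do not carry over. Pictures are saved under pics/ and viewed, and the job is handed in when it is done.

```bash
mkdir -p pics; ls; python3 - <<'E'
from bench import *
import cv2
print(get_obs())
for n in ["scene","top","wrist"]:
    c=get_calibration(n); print(n,c)
    p,d=camera(n); cv2.imwrite(f"pics/{n}0.png",p[:,:,::-1])
    import numpy as np; np.save(f"{n}0.npy",d)
E
```

```text
pics
{'time_s': 0.0, 'q': array([-1.38528818e+00,  1.81557695e-01,  1.60802423e+00,  6.66128396e-05,
        1.35382152e+00, -2.06260253e-01]), 'dq': array([ 0.00027821, -0.00152114, -0.0001329 ,  0.0003719 , -0.00083727,
       -0.00014086]), 'joint_efforts': array([-1.44216036e-03, -4.44880557e+01, -3.51339984e+01, -4.07304997e-04,
        9.18857491e-03, -3.11488350e-05]), 'eef_pos': array([ 0.21950275, -0.53086996,  0.24436694]), 'eef_rot': array([-9.05007115e-04,  9.80876957e-01,  1.94626758e-01,  4.19114759e-05]), 'wrist_force': array([ 0.23596042,  0.70192692, -0.14986471]), 'torque': array([-0.0062982 ,  0.01874335,  0.01406953]), 'opening': 1.0016510737997084}
scene {'fx': 378.5554002581583, 'fy': 378.5554002581583, 'cx': 256.3171636876333, 'cy': 192.14112377516707, 'world_from_camera': array([[ 0.52490248,  0.67214966, -0.5221994 ,  1.16471386],
       [ 0.85110149, -0.40713986,  0.33145646, -0.41919394],
       [ 0.01018015, -0.61842701, -0.7857763 ,  1.0076804 ],
       [ 0.        ,  0.        ,  0.        ,  1.        ]])}
top {'fx': 424.0273306811976, 'fy': 424.0273306811976, 'cx': 263.88592550080074, 'cy': 186.73886112874135, 'world_from_camera': array([[ 0.02141695, -0.98158063,  0.1898441 ,  0.36085243],
       [-0.9997692 , -0.02134854,  0.00240562, -0.03491637],
       [ 0.00169158, -0.1898518 , -0.9818113 ,  1.2328155 ],
       [ 0.        ,  0.        ,  0.        ,  1.        ]])}
wrist {'fx': 272.91289770558654, 'fy': 272.91289770558654, 'cx': 252.2925597270093, 'cy': 189.76967895346974, 'world_from_camera': array([[ 0.38171023, -0.88059528, -0.28080111,  0.29038933],
       [-0.9242804 , -0.36424136, -0.11416642, -0.50198887],
       [-0.00174497,  0.30311745, -0.95295161,  0.37404756],
       [ 0.        ,  0.        ,  0.        ,  1.        ]])}
```

View pics/scene0.png

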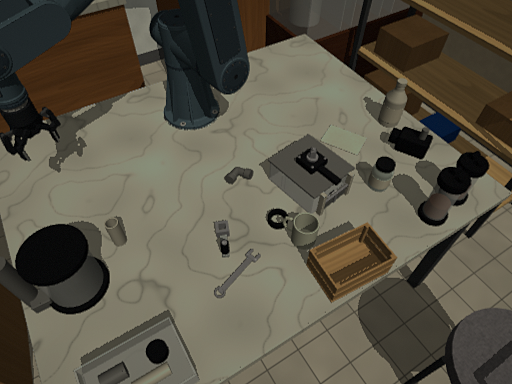

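View pics/top0.png

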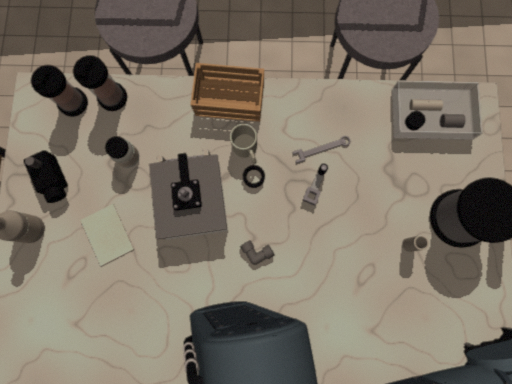

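View pics/wrist0.png

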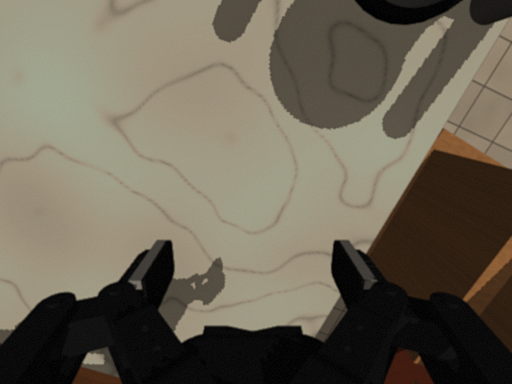

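The crank lies in the top view with its hub near (311,195) and its handle near (322,169). The box's shaft is near (186,195), with the gate towards the top of the image. I'll enlarge both and measure them.

```bash
cat > h.py <<'E'
from bench import *
import numpy as np, cv2
from scipy.spatial.transform import Rotation as R
def world(c,u,v,d):
    p=np.array([(u-c['cx'])/c['fx']*d,(v-c['cy'])/c['fy']*d,d,1.]); return (c['world_from_camera']@p)[:3]
def cloud(c,d):
    v,u=np.mgrid[:d.shape[0],:d.shape[1]]
    P=np.stack([(u-c['cx'])/c['fx']*d,(v-c['cy'])/c['fy']*d,d],-1)
    W=c['world_from_camera']; P=P@W[:3,:3].T+W[:3,3]; P[d==0]=np.nan; return P
def proj(c,p):
    W=np.linalg.inv(c['world_from_camera']); q=W[:3,:3]@np.asarray(p)+W[:3,3]
    return c['fx']*q[0]/q[2]+c['cx'],c['fy']*q[1]/q[2]+c['cy']
def crop(p,u0,v0,u1,v1,s,name):
    cv2.imwrite('pics/'+name,cv2.resize(p[v0:v1,u0:u1,::-1],None,fx=s,fy=s,interpolation=cv2.INTER_CUBIC))
def tool():
    o=get_obs(); w=o['eef_rot']; return o['eef_pos'],R.from_quat([w[1],w[2],w[3],w[0]])
def delta(pos,rot):
    """shift mm & rotvec in the tool axes to reach world pos, Rotation rot"""
    p,r=tool(); return r.inv().apply(np.asarray(pos)-p)*1000,(r.inv()*rot).as_rotvec()
def down(ang):
    """tool down, jaws (y) along world heading ang"""
    y=np.array([np.cos(ang),np.sin(ang),0]); z=np.array([0,0,-1.]); x=np.cross(y,z)
    return R.from_matrix(np.stack([x,y,z],1))
E
python3 - <<'E'
from h import *
p=cv2.imread('pics/top0.png')[:,:,::-1]
crop(p,285,150,345,215,9,'c1.png'); crop(p,145,140,235,270,4,'c2.png')
c=get_calibration('top'); d=np.load('top0.npy'); P=cloud(c,d)
for (n,u0,v0,u1,v1,z0,z1) in [('hub',300,180,325,212,.02,.04),('handle',310,155,335,185,.045,.1),('arm',300,155,335,205,.008,.019),('deck',145,145,235,240,.09,.108),('gbox',160,160,215,220,.118,.130),('shaft',160,160,215,220,.15,.19),('collar',160,160,215,220,.131,.140),('bar',160,140,215,185,.108,.12)]:
    q=P[v0:v1,u0:u1].reshape(-1,3); m=(q[:,2]>z0)&(q[:,2]<z1); q=q[m]
    if len(q)<3: print(n,len(q)); continue
    r=cv2.minAreaRect((q[:,:2]*1000).astype(np.float32))
    print(n,len(q),np.median(q,0).round(4),q.min(0).round(3),q.max(0).round(3),r)
E
```

```text
hub 151 [ 0.5723 -0.168   0.0306] [ 0.548 -0.194  0.021] [ 0.599 -0.145  0.039] ((572.920166015625, -168.518310546875), (39.795379638671875, 41.77135467529297), 68.40972900390625)
handle 73 [ 0.6445 -0.1974  0.0666] [ 0.635 -0.209  0.046] [ 0.659 -0.185  0.072] ((647.1712646484375, -198.10989379882812), (22.594968795776367, 24.632949829101562), 64.39311218261719)
arm 159 [ 0.6167 -0.1815  0.0141] [ 0.548 -0.205  0.008] [ 0.697 -0.137  0.019] ((623.5963745117188, -173.9425048828125), (150.43338012695312, 63.927913665771484), 4.662480354309082)
deck 4429 [0.5407 0.1692 0.1008] [0.435 0.054 0.091] [0.698 0.285 0.108] ((565.5279541015625, 154.00082397460938), (230.2460479736328, 240.85760498046875), 9.33713150024414)
gbox 650 [0.5531 0.1784 0.1255] [0.511 0.135 0.118] [0.645 0.218 0.13 ] ((580.4471435546875, 181.51771545410156), (132.58880615234375, 74.12934875488281), 9.016916275024414)
shaft 56 [0.5503 0.1747 0.1637] [0.54  0.166 0.152] [0.563 0.188 0.173] ((551.5322265625, 176.4653778076172), (18.671878814697266, 17.394474029541016), 54.997840881347656)
collar 84 [0.5469 0.1709 0.1341] [0.515 0.145 0.131] [0.577 0.205 0.139] ((544.5973510742188, 180.5984344482422), (50.442230224609375, 60.60599136352539), 15.78133487701416)
bar 240 [0.6286 0.1891 0.1164] [0.58  0.144 0.11 ] [0.666 0.207 0.12 ] ((616.9190063476562, 183.63534545898438), (102.16881561279297, 42.36084747314453), 27.085973739624023)
```

View pics/c1.png

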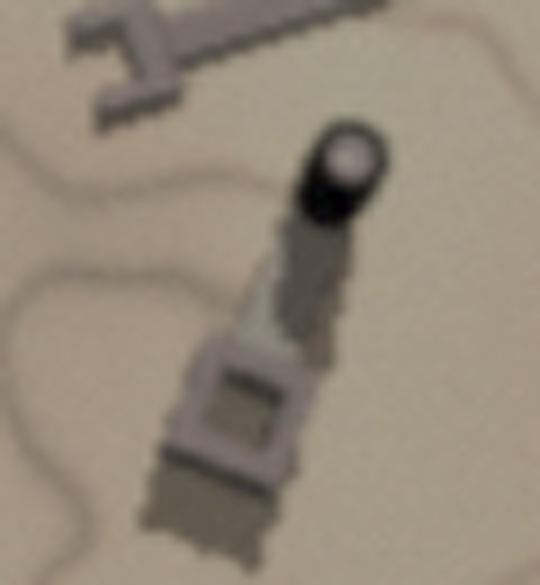

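View pics/c2.png

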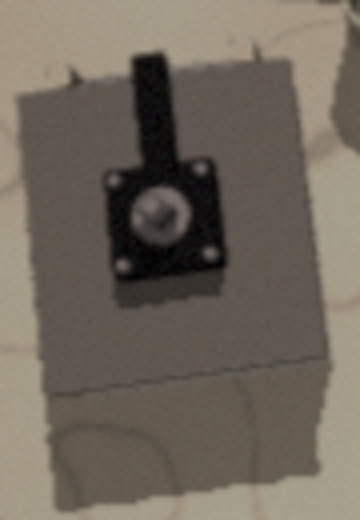

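```bash
python3 - <<'E'
from h import *
import bench
print([n for n in dir(bench) if not n.startswith('__')], getattr(bench,'tip_extent',None))
p,r=tool(); print(r.as_matrix().round(3))
for a in (68.2,-111.8):
    print(a,[x.round(3) for x in delta([.573,-.168,.16],down(np.radians(a)))])
q=[0.573,-0.168]; 
E
python3 -m jog -h | head -20
```

```text
['MotionError', 'camera', 'get_calibration', 'get_obs', 'hand_in', 'tip_extent'] 0.014
[[ 0.924  0.382 -0.   ]
 [ 0.382 -0.924  0.001]
 [ 0.    -0.001 -1.   ]]
68.2 [array([ 465.311, -200.435,   84.983]), array([-0.000e+00, -2.000e-03, -2.369e+00])]
-111.8 [array([ 465.311, -200.435,   84.983]), array([-0.001,  0.   ,  0.772])]invalid input: not JSON, or not a number
```

```bash
python3 -m jog '[[[155,-67,0],[0,0,0.25],1],[[310,-134,0],[0,0,0.5],1],[[465,-200,0],[0,0,0.77],1],[[465,-200,0],[0,0,0.77],1],[[465,-200,0],[0,0,0.77],1],[[465,-200,0],[0,0,0.77],1],[[465,-200,0],[0,0,0.77],1],[[465,-200,0],[0,0,0.77],1],[[465,-200,20],[0,0,0.77],1],[[465,-200,40],[0,0,0.77],1],[[465,-200,40],[0,0,0.77],1],[[465,-200,40],[0,0,0.77],1],[[465,-200,40],[0,0,0.77],1],[[465,-200,40],[0,0,0.77],1],[[465,-200,40],[0,0,0.77],1],[[465,-200,40],[0,0,0.77],1],[[465,-200,40],[0,0,0.77],1]]'
python3 - <<'E'
from h import *
c=get_calibration('wrist'); p,d=camera('wrist'); o=get_obs();print(o['eef_pos'],o['q'])
crop(p,0,0,512,384,1.5,'w1.png'); np.save('w1.npy',d)
P=cloud(c,d); q=P.reshape(-1,3)
m=(abs(q[:,0]-.573)<.035)&(abs(q[:,1]+.168)<.035)&(q[:,2]>.026)&(q[:,2]<.035); h=q[m]
print('hub',len(h),h.mean(0),cv2.minAreaRect((h[:,:2]*1000).astype(np.float32)))
m=(abs(q[:,0]-.647)<.03)&(abs(q[:,1]+.198)<.03)&(q[:,2]>.06)&(q[:,2]<.075); h=q[m]
print('hd',len(h),h.mean(0) if len(h) else 0,cv2.minAreaRect((h[:,:2]*1000).astype(np.float32)) if len(h) else 0)
E
```

```text
time_s: 1.57
eef_pos: [0.5724, -0.1696, 0.2053]
eef_rot: [-0.0, 0.982, -0.189, -0.0]
wrist_force: [0.2, 0.6, 1.5]
opening: 0.999
[ 0.57239875 -0.16978864  0.20543046] [-4.87390908e-01  2.66081435e-01  1.58788954e+00  8.50379677e-04
  1.28789322e+00  1.46306978e+00]
hub 896 [ 0.57350207 -0.17061523  0.03069386] ((572.9246826171875, -170.38929748535156), (39.61304473876953, 40.75199508666992), 67.56452178955078)
hd 561 [ 0.6473462  -0.20012581  0.06766234] ((647.5592651367188, -200.02720642089844), (24.449172973632812, 23.11080551147461), 68.00482177734375)
```

View pics/w1.png

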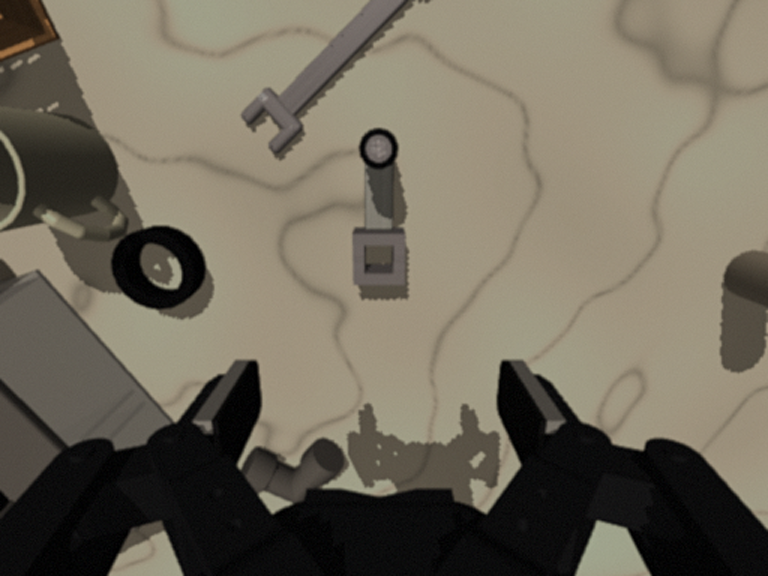

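The hub is at (378,258) in the enlarged wrist view, with the arm pointing straight up the picture. That agrees with the top view to within 2 mm and the jaws are aligned, so I'll go down and grip.

```bash
python3 -m jog '[[[1,0,40],[0,0,0],1],[[1,0,80],[0,0,0],1],[[1,0,120],[0,0,0],1],[[1,0,150],[0,0,0],1],[[1,0,170],[0,0,0],1],[[1,0,180],[0,0,0],1],[[1,0,185],[0,0,0],1],[[1,0,185],[0,0,0],1],[[1,0,185],[0,0,0],1],[[1,0,185],[0,0,0],0],[[1,0,185],[0,0,0],0],[[1,0,185],[0,0,0],0],[[1,0,185],[0,0,0],0],[[1,0,185],[0,0,0],0],[[1,0,185],[0,0,0],0],[[1,0,185],[0,0,0],0],[[1,0,185],[0,0,0],0],[[1,0,185],[0,0,0],0]]'
```

```text
time_s: 3.12
eef_pos: [0.5741, -0.1702, 0.0216]
eef_rot: [-0.0, 0.982, -0.189, 0.001]
wrist_force: [-0.6, 0.7, 6.3]
opening: 0.457
```

```bash
python3 -m jog '[[[0,0,-10],[0,0,0],0],[[0,0,-30],[0,0,0],0],[[0,0,-65],[0,0,0],0],[[0,0,-105],[0,0,0],0],[[0,0,-145],[0,0,0],0],[[0,0,-185],[0,0,0],0],[[0,0,-220],[0,0,0],0],[[0,0,-240],[0,0,0],0],[[0,0,-240],[0,0,0],0],[[0,0,-240],[0,0,0],0],[[0,0,-240],[0,0,0],0]]'
python3 - <<'E'
from h import *
c=get_calibration('wrist'); print(tool()[0],tool()[1].as_matrix().round(3)); p,d=camera('wrist')
crop(p,0,0,512,384,1.5,'w2.png'); np.save('w2.npy',d)
P=cloud(c,d); t,r=tool(); q=r.inv().apply(P.reshape(-1,3)-t)*1000; ok=np.isfinite(q[:,0]); q=q[ok]
m=(abs(q[:,0])<35)&(abs(q[:,1])<19.)&(q[:,2]>-15)&(q[:,2]<20)
h=q[m]; print('hub',len(h),h.min(0),h.max(0),np.percentile(h[:,2],[5,25,50,75,95]))
m=(abs(q[:,0]-80)<25)&(abs(q[:,1])<25.)&(q[:,2]>-60)&(q[:,2]<-30)
h=q[m]; print('hd',len(h),h.mean(0),cv2.minAreaRect(h[:,:2].astype(np.float32)))
c=get_calibration('top'); p,d=camera('top');crop(p,130,120,350,260,3.5,'t2.png')
E
```

```text
time_s: 4.03
eef_pos: [0.5724, -0.1695, 0.2591]
eef_rot: [-0.001, 0.982, -0.189, -0.001]
wrist_force: [0.2, 0.2, -4.7]
opening: 0.457
[ 0.57236844 -0.1695198   0.25909245] [[ 0.929 -0.371 -0.002]
 [-0.371 -0.929  0.002]
 [-0.003 -0.001 -1.   ]]
hub 7256 [-22.06916908 -18.99651813 -14.96750014] [34.99366859 18.99661263 19.87677844] [-10.61612692  -9.88059466  -8.82287856   5.50142109  12.62814611]
hd 5560 [ 79.51607263   0.73030601 -46.64190987] ((79.40846252441406, 0.6948127746582031), (24.55246925354004, 24.270414352416992), 6.851614952087402)
```

View pics/w2.png

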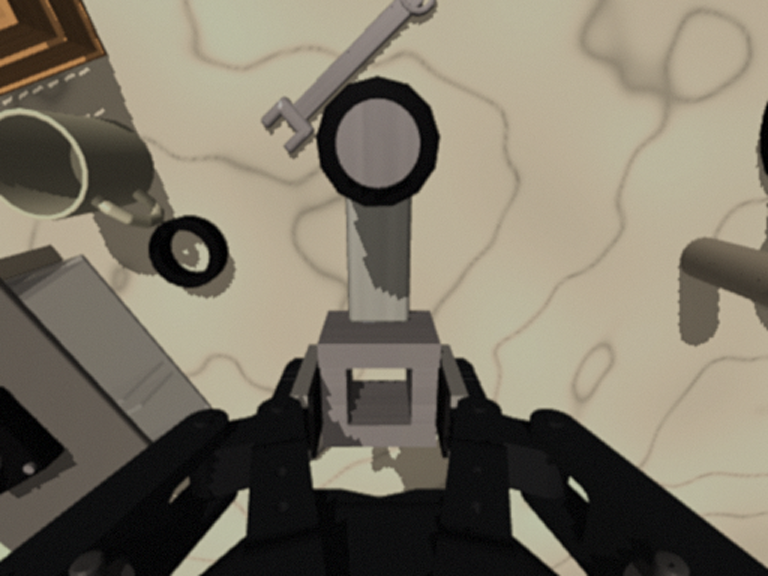

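View pics/t2.png

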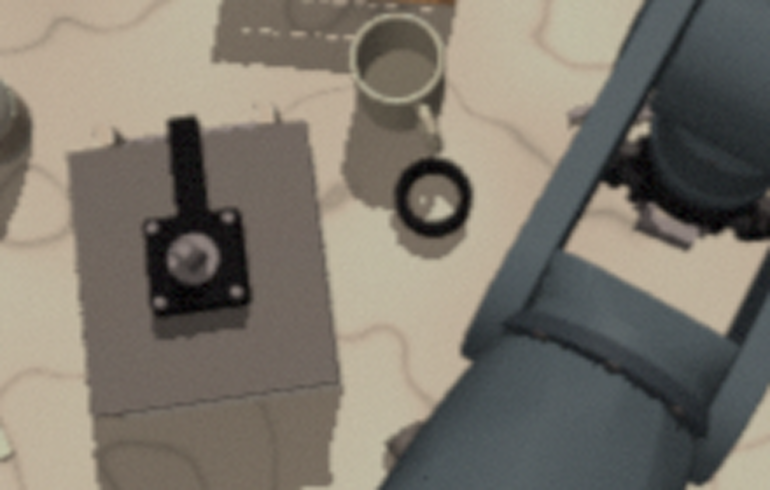

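The grip is square: the handle sits 79.5 mm along tool x and the hub is centred. Next I'll move so the wrist camera sees the shaft beside the crank.

```bash
python3 -m jog '[[[-40,-50,0],[0,0,0],0],[[-80,-100,0],[0,0,0],0],[[-120,-150,0],[0,0,0],0],[[-160,-200,0],[0,0,0],0],[[-198,-243,0],[0,0,0],0],[[-198,-243,0],[0,0,0],0],[[-198,-243,0],[0,0,0],0],[[-198,-243,0],[0,0,0],0],[[-198,-243,0],[0,0,0],0],[[-198,-243,0],[0,0,0],0],[[-198,-243,0],[0,0,0],0],[[-198,-243,0],[0,0,0],0],[[-198,-243,0],[0,0,0],0]]'
python3 - <<'E'
from h import *
c=get_calibration('wrist'); print(tool()[0]); p,d=camera('wrist')
crop(p,0,0,512,384,1.5,'w3.png'); np.save('w3.npy',d); cv2.imwrite('pics/w3raw.png',p[:,:,::-1])
P=cloud(c,d); q=P.reshape(-1,3); q=q[np.isfinite(q[:,0])]
near=(abs(q[:,0]-.551)<.05)&(abs(q[:,1]-.177)<.05)
for z0,z1 in [(.12,.129),(.130,.136),(.137,.155),(.164,.172)]:
    h=q[near&(q[:,2]>z0)&(q[:,2]<z1)]
    if len(h)>4: print(z0,len(h),h.mean(0).round(4),cv2.minAreaRect((h[:,:2]*1000).astype(np.float32)))
u,v=proj(c,[.551,.177,.15]); print(u,v)
u=int(u);v=int(v); crop(p,max(u-50,0),max(v-50,0),u+50,v+50,6,'w3c.png')
E
```

```text
time_s: 5.22
eef_pos: [0.4786, 0.1286, 0.2589]
eef_rot: [-0.001, 0.982, -0.19, -0.002]
wrist_force: [-1.2, -0.3, -3.1]
opening: 0.458
[0.47861873 0.12855461 0.25890603]
0.12 4561 [0.5531 0.1724 0.1257] ((551.502197265625, 175.0927734375), (74.14256286621094, 73.85880279541016), 9.279568672180176)
0.13 681 [0.5517 0.1692 0.1337] ((551.1128540039062, 175.63671875), (62.97224044799805, 61.777828216552734), 11.157840728759766)
0.137 160 [0.5513 0.1689 0.1464] ((552.1934814453125, 169.06878662109375), (25.388154983520508, 12.893790245056152), 6.7584547996521)
0.164 269 [0.5514 0.1745 0.1669] ((551.085205078125, 175.14874267578125), (13.868757247924805, 13.812929153442383), 51.66077423095703)
168.08808560682172 136.09983053740322
```

View pics/w3.png

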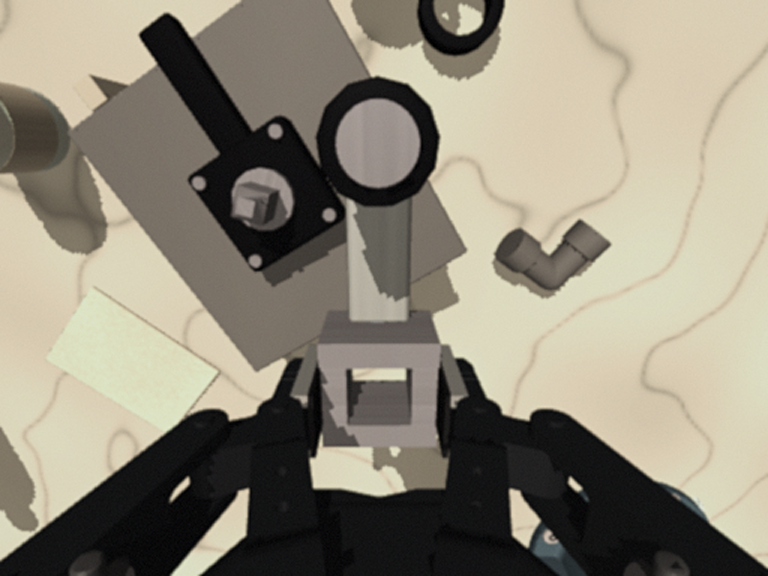

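View pics/w3c.png

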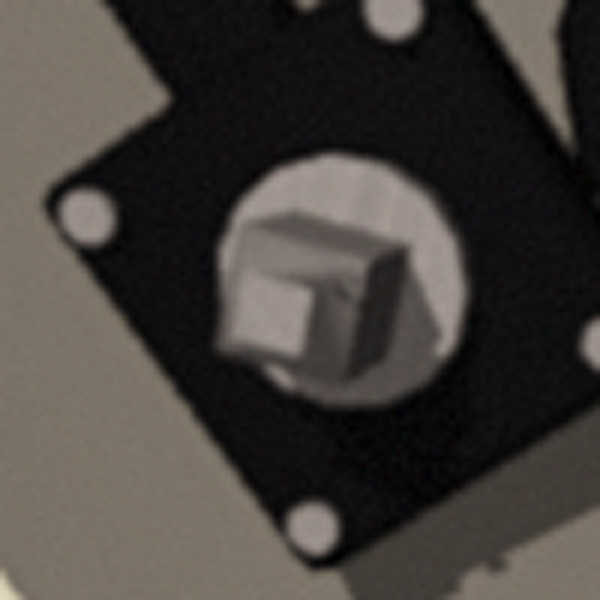

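```bash
python3 - <<'E'
from h import *
c=get_calibration('wrist'); p=cv2.imread('pics/w3raw.png')
ims=[]
def sq(a,s,z,cx=.5513,cy=.1751):
    return np.array([proj(c,[cx+s/2*(i*np.cos(a)-j*np.sin(a)),cy+s/2*(i*np.sin(a)+j*np.cos(a)),z]) for i,j in [(1,1),(-1,1),(-1,-1),(1,-1)]])
S=10
for a in (50,56,62):
    im=cv2.resize(p[100:170,130:200],None,fx=S,fy=S,interpolation=cv2.INTER_CUBIC)[150:550,100:500]
    for s,z,col in ((.009,.167,(0,255,0)),(.018,.159,(0,0,255)),(.018,.133,(255,0,0))):
        k=(sq(np.radians(a),s,z)-[130,100]+.5)*S-[100,150]
        cv2.polylines(im,[k.astype(int)],True,col,1)
    ims.append(im)
im=cv2.resize(p[100:170,130:200],None,fx=S,fy=S,interpolation=cv2.INTER_CUBIC)[150:550,100:500]
o=np.vstack([np.hstack([im,ims[0]]),np.hstack(ims[1:])])
cv2.imwrite('pics/ov.png',cv2.resize(o,(600,600)))
E
```

```text
(no output)
```

View pics/ov.png

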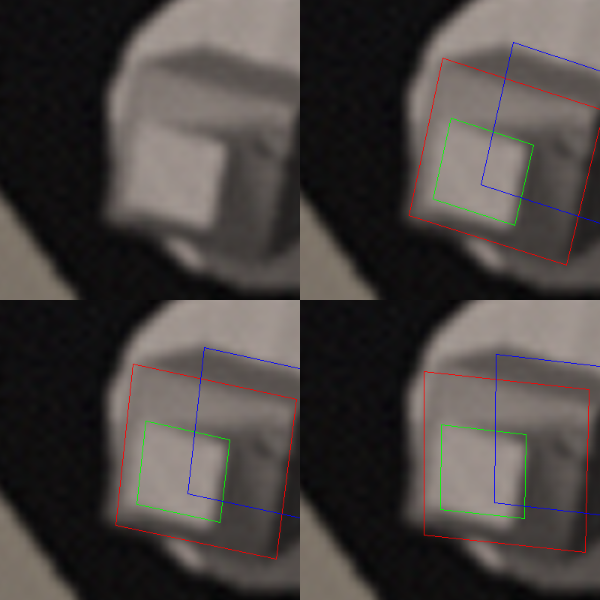

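```bash
python3 - <<'E'
from h import *
c=get_calibration('wrist'); d=np.load('w3.npy'); t,r=tool()
P=cloud(c,d); q=r.inv().apply(P.reshape(-1,3)-t)*1000; q=q[np.isfinite(q[:,0])]
h=q[(abs(q[:,2]+10)<2.5)&(abs(q[:,1])<18)&(abs(q[:,0])<35)]
print(len(h),np.median(h,0),np.percentile(h[:,0],[1,99]),cv2.minAreaRect(h[:,:2].astype(np.float32)))
x=h[(abs(h[:,1])<8)][:,0]; print('hole x',np.sort(x)[np.argmax(np.diff(np.sort(x)))],np.diff(np.sort(x)).max())
y=h[(abs(h[:,0])<7)][:,1]; y=np.sort(y);k=np.argmax(np.diff(y));print('hole y',y[k],y[k+1])
rot=down(np.radians(-37-90))
s,v=delta([.5515,.1756,.213],rot); print(s,v)
E
```

```text
3489 [ 2.01388153 -0.85938312 -9.2247506 ] [-20.79262896  19.18687795] ((-1.024087905883789, -0.020837783813476562), (41.582698822021484, 36.03206253051758), 0.2131335735321045)
hole x -11.132476384982738 20.384149458963172
hole y -9.962077830544056 11.865886642323165
[ 50.29104233 -70.72515815  45.90872994] [-2.54949637e-04  4.76420422e-03  2.64266988e-01]
```

```bash
python3 -m jog '[[[20,-28,0],[0,0.002,0.1],0],[[38,-53,0],[0,0.005,0.2],0],[[51.3,-71.1,10],[0,0.005,0.264],0],[[51.3,-71.1,30],[0,0.005,0.264],0],[[51.3,-71.1,46],[0,0.005,0.264],0],[[51.3,-71.1,46],[0,0.005,0.264],0],[[51.3,-71.1,46],[0,0.005,0.264],0],[[51.3,-71.1,46],[0,0.005,0.264],0],[[51.3,-71.1,46],[0,0.005,0.264],0]]'
python3 - <<'E'
from h import *
c=get_calibration('wrist'); print(tool()[0],tool()[1].as_matrix().round(3)); p,d=camera('wrist')
crop(p,180,180,330,320,5,'w4.png')
p,d=camera('top'); crop(p,130,120,260,250,5,'t4.png')
print(delta([.5515,.1756,.153],down(np.radians(-127))))
E
```

```text
time_s: 6.02
eef_pos: [0.5535, 0.1753, 0.2146]
eef_rot: [-0.001, 0.948, -0.318, 0.001]
wrist_force: [-0.5, -0.1, -4.1]
opening: 0.453
[0.55351647 0.17526059 0.21455181] [[ 0.798 -0.602  0.003]
 [-0.602 -0.798  0.   ]
 [ 0.002 -0.002 -1.   ]]
(array([-1.69390659,  1.09079999, 61.43722981]), array([-0.00210691, -0.0020425 , -0.00017194]))
```

View pics/w4.png

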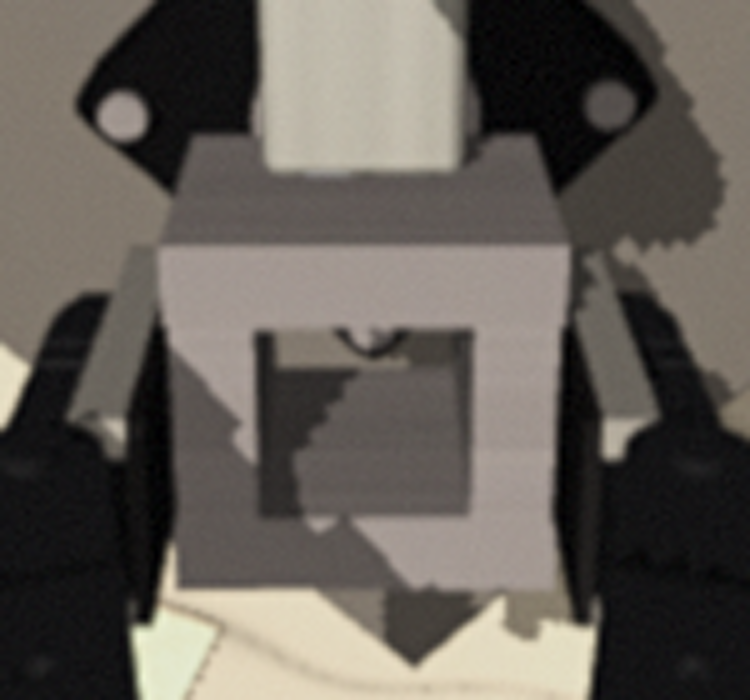

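View pics/t4.png

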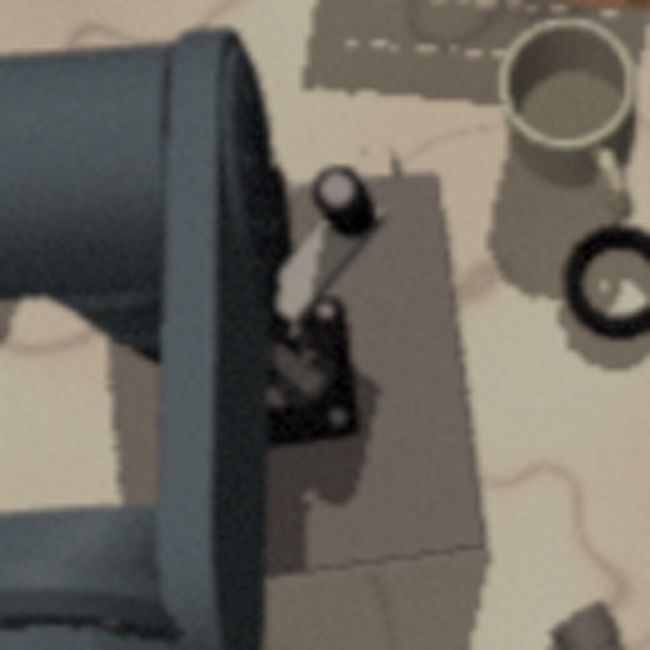

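```bash
python3 -m jog '[[[-0.8,0.5,0],[-0.002,-0.002,0],0],[[-0.8,0.5,10],[-0.002,-0.002,0],0],[[-0.8,0.5,20],[-0.002,-0.002,0],0],[[-0.8,0.5,26],[-0.002,-0.002,0],0],[[-0.8,0.5,32],[-0.002,-0.002,0],0],[[-0.8,0.5,36],[-0.002,-0.002,0],0],[[-0.8,0.5,40],[-0.002,-0.002,0],0],[[-0.8,0.5,40],[-0.002,-0.002,0],0]]'
```

```text
time_s: 6.78
eef_pos: [0.5519, 0.1755, 0.1732]
eef_rot: [0.0, 0.948, -0.317, -0.001]
wrist_force: [-0.2, -0.7, -4.0]
opening: 0.453
```

```bash
python3 -m jog '[[[0,0,5],[0,0,0],0],[[0,0,10],[0,0,0],0],[[0,0,14],[0,0,0],0],[[0,0,17],[0,0,0],0],[[0,0,19],[0,0,0],0],[[0,0,19],[0,0,0],0],[[0,0,19],[0,0,0],0]]'
```

```text
time_s: 7.37
eef_pos: [0.552, 0.1755, 0.1546]
eef_rot: [0.0, 0.948, -0.317, -0.001]
wrist_force: [-2.4, -0.9, -0.7]
opening: 0.451
```

```bash
python3 -m jog '[[[0,0,0],[0,0,0],1],[[0,0,0],[0,0,0],1],[[0,0,0],[0,0,0],1],[[0,0,0],[0,0,0],1],[[0,0,0],[0,0,0],1],[[0,0,0],[0,0,0],1],[[0,0,-15],[0,0,0],1],[[0,0,-40],[0,0,0],1],[[0,0,-80],[0,0,0],1],[[0,0,-110],[0,0,0],1],[[0,0,-110],[0,0,0],1],[[0,0,-110],[0,0,0],1],[[0,0,-110],[0,0,0],1]]'
python3 - <<'E'
from h import *
c=get_calibration('wrist'); print(tool()[0]); p,d=camera('wrist')
crop(p,0,0,512,384,1.5,'w5.png')
P=cloud(c,d).reshape(-1,3); q=P[np.isfinite(P[:,0])]
near=(abs(q[:,0]-.5515)<.032)&(abs(q[:,1]-.1756)<.032)
h=q[near&(q[:,2]>.157)&(q[:,2]<.172)]; print('hubtop',len(h),np.percentile(h[:,2],[5,50,95]),cv2.minAreaRect((h[:,:2]*1000).astype(np.float32)))
near=(abs(q[:,0]-.615)<.04)&(abs(q[:,1]-.127)<.04)
h=q[near&(q[:,2]>.19)&(q[:,2]<.21)]; print('hd',len(h),h.mean(0),cv2.minAreaRect((h[:,:2]*1000).astype(np.float32)))
s=cv2.minAreaRect((h[:,:2]*1000).astype(np.float32))[0]
print(delta([s[0]/1000,s[1]/1000,.18],down(np.radians(-127))))
E
```

```text
time_s: 8.45
eef_pos: [0.5518, 0.1755, 0.2641]
eef_rot: [0.0, 0.948, -0.317, -0.001]
wrist_force: [-0.8, 0.0, -0.7]
opening: 0.999
[0.55184322 0.17549975 0.26411187]
hubtop 1915 [0.15959411 0.16378237 0.16713655] ((550.8286743164062, 174.910400390625), (39.943973541259766, 40.569732666015625), 52.909305572509766)
hd 1072 [0.6150361  0.12693429 0.20038455] ((615.06787109375, 126.86033630371094), (24.458702087402344, 23.884130477905273), 53.101802825927734)
(array([80.28194112,  0.23974727, 83.00662413]), array([ 0.00249465,  0.00262267, -0.00010277]))
```

View pics/w5.png

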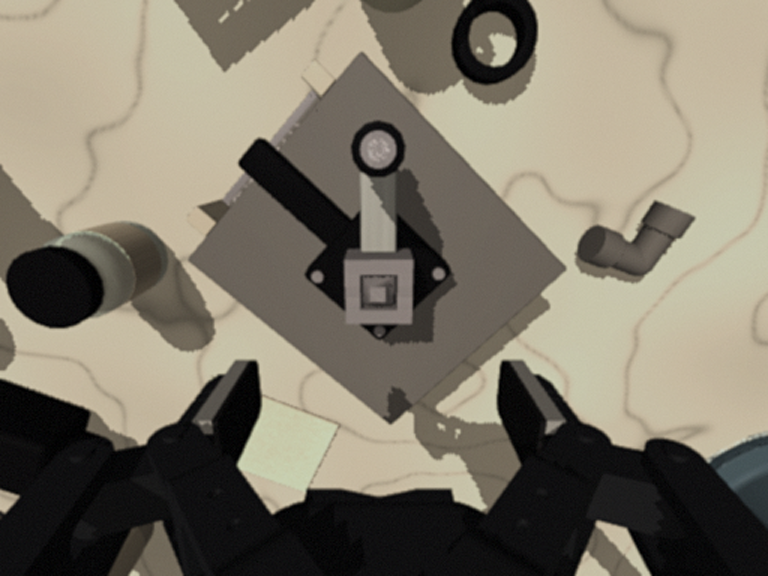

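The hub top is at 0.164 m against 0.163 m expected, so the crank is fully seated. The handle is at (0.615, 0.127), heading about -37°. Next I'll grip the handle sleeve.

```bash
python3 -m jog '[[[40,0,0],[0,0,0],1],[[80,0.2,0],[0.002,0.002,0],1],[[80.3,0.2,0],[0.002,0.002,0],1],[[80.3,0.2,30],[0.002,0.002,0],1],[[80.3,0.2,60],[0.002,0.002,0],1],[[80.3,0.2,75],[0.002,0.002,0],1],[[80.3,0.2,84],[0.002,0.002,0],1],[[80.3,0.2,84],[0.002,0.002,0],1],[[80.3,0.2,84],[0.002,0.002,0],0],[[80.3,0.2,84],[0.002,0.002,0],0],[[80.3,0.2,84],[0.002,0.002,0],0],[[80.3,0.2,84],[0.002,0.002,0],0],[[80.3,0.2,84],[0.002,0.002,0],0],[[80.3,0.2,84],[0.002,0.002,0],0],[[80.3,0.2,84],[0.002,0.002,0],0],[[80.3,0.2,84],[0.002,0.002,0],0],[[80.3,0.2,84],[0.002,0.002,0],0]]'
cat >circ.py <<'E'
from h import *
import sys
# C: centre, absolute heading start a0 deg, n rows step deg
def rows(a0,n,step,C=(.5513,.1753),z=.180,r=.080):
    rot=down(np.radians(-127)); o=get_obs(); print('ang now',np.degrees(np.arctan2(o['eef_pos'][1]-C[1],o['eef_pos'][0]-C[0])),np.hypot(o['eef_pos'][1]-C[1],o['eef_pos'][0]-C[0]),o['wrist_force'],o['q'].round(2))
    for i in range(1,n+1):
        a=np.radians(a0+i*step); s,v=delta([C[0]+r*np.cos(a),C[1]+r*np.sin(a),z],rot); print(s.round(1).tolist(),v.round(3).tolist() if i==1 else '')
rows(float(sys.argv[1]),int(sys.argv[2]),float(sys.argv[3]))
E
python3 circ.py -37.4 18 10
```

```text
time_s: 9.92
eef_pos: [0.6158, 0.1267, 0.1798]
eef_rot: [-0.0, 0.948, -0.317, 0.001]
wrist_force: [2.4, -1.3, 3.5]
opening: 0.275
ang now -36.98793730189439 0.08073954728496754 [ 2.42641641 -1.26747075  3.48499732] [ 0.01  0.36  1.52 -0.    1.26  2.23]
[-1.9, -13.3, -0.2] [-0.0, -0.001, -0.0]
[-5.4, -26.8, -0.2] 
[-11.2, -39.5, -0.2] 
[-19.1, -51.0, -0.2] 
[-28.9, -60.9, -0.2] 
[-40.3, -69.0, -0.2] 
[-52.9, -75.0, -0.2] 
[-66.3, -78.7, -0.2] 
[-80.2, -80.0, -0.2] 
[-94.1, -78.8, -0.3] 
[-107.6, -75.3, -0.3] 
[-120.3, -69.5, -0.3] 
[-131.7, -61.6, -0.3] 
[-141.7, -51.8, -0.3] 
[-149.7, -40.4, -0.3] 
[-155.7, -27.8, -0.3] 
[-159.4, -14.4, -0.4] 
[-160.7, -0.5, -0.4]
```

```bash
python3 -m jog '[[[-2,-13,0],[0,0,0],0],[[-5.5,-27,0],[0,0,0],0],[[-11,-39.5,0],[0,0,0],0],[[-19,-51,0],[0,0,0],0],[[-29,-61,0],[0,0,0],0],[[-40,-69,0],[0,0,0],0],[[-53,-75,0],[0,0,0],0],[[-66,-79,0],[0,0,0],0],[[-80,-80,0],[0,0,0],0],[[-80,-80,0],[0,0,0],0],[[-80,-80,0],[0,0,0],0]]'
python3 circ.py 52.6 18 10
python3 - <<'E'
from h import *
p,d=camera('scene'); crop(p,230,100,390,220,5,'s6.png')
E
```

```text
time_s: 10.83
eef_pos: [0.5983, 0.2416, 0.1801]
eef_rot: [-0.0, 0.949, -0.316, -0.0]
wrist_force: [0.5, 0.7, 6.3]
opening: 0.275
ang now 54.64523630753853 0.0812354200321168 [0.47292897 0.71239589 6.31101537] [0.2  0.39 1.48 0.   1.27 2.41]
[-11.0, 2.3, 0.1] [-0.001, 0.001, 0.002]
[-24.5, 5.8, 0.1] 
[-37.2, 11.6, 0.1] 
[-48.7, 19.4, 0.1] 
[-58.7, 29.2, 0.1] 
[-66.8, 40.6, 0.1] 
[-72.8, 53.1, 0.1] 
[-76.5, 66.6, 0.1] 
[-77.9, 80.5, 0.1] 
[-76.8, 94.4, 0.1] 
[-73.3, 107.9, 0.1] 
[-67.5, 120.6, 0.0] 
[-59.6, 132.1, 0.0] 
[-49.9, 142.0, 0.0] 
[-38.5, 150.1, 0.0] 
[-25.9, 156.1, -0.0] 
[-12.5, 159.9, -0.0] 
[1.4, 161.2, -0.0]
```

View pics/s6.png

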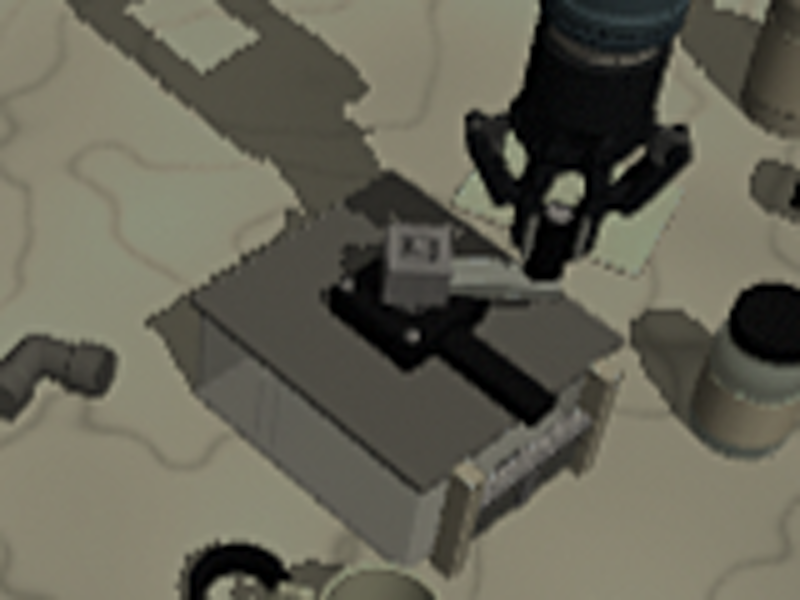

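The crank is seated and turning with forces of only a few newtons, so I'll keep winding.

```bash
python3 -m jog '[[[-11,2.3,0],[0,0,0],0],[[-24.5,5.8,0],[0,0,0],0],[[-37,11.6,0],[0,0,0],0],[[-48.7,19.4,0],[0,0,0],0],[[-58.7,29.2,0],[0,0,0],0],[[-66.8,40.6,0],[0,0,0],0],[[-72.8,53,0],[0,0,0],0],[[-76.5,66.6,0],[0,0,0],0],[[-78,80.5,0],[0,0,0],0],[[-76.8,94.4,0],[0,0,0],0],[[-73.3,108,0],[0,0,0],0],[[-67.5,120.6,0],[0,0,0],0],[[-59.6,132,0],[0,0,0],0],[[-50,142,0],[0,0,0],0],[[-38.5,150,0],[0,0,0],0],[[-26,156,0],[0,0,0],0],[[-12.5,160,0],[0,0,0],0],[[1.4,161,0],[0,0,0],0],[[1.4,161,0],[0,0,0],0]]'
python3 circ.py 232.6 18 10
python3 - <<'E'
from h import *
p,d=camera('scene'); crop(p,230,100,390,220,5,'s7.png')
E
```

```text
time_s: 12.47
eef_pos: [0.5045, 0.1113, 0.18]
eef_rot: [-0.001, 0.949, -0.317, 0.0]
wrist_force: [1.6, 0.8, 3.5]
opening: 0.276
ang now -126.14392894740857 0.07928265339387348 [1.6453764  0.80800864 3.47216837] [-0.01  0.12  1.82  0.    1.2   2.2 ]
[12.2, -0.4, 0.0] [-0.002, -0.0, 0.001]
[25.7, -3.9, 0.1] 
[38.3, -9.7, 0.1] 
[49.8, -17.6, 0.1] 
[59.8, -27.4, 0.1] 
[67.9, -38.7, 0.1] 
[73.9, -51.3, 0.1] 
[77.6, -64.7, 0.2] 
[78.9, -78.6, 0.2] 
[77.8, -92.5, 0.2] 
[74.3, -106.0, 0.2] 
[68.5, -118.7, 0.3] 
[60.6, -130.2, 0.3] 
[50.8, -140.1, 0.3] 
[39.5, -148.2, 0.3] 
[26.9, -154.2, 0.3] 
[13.4, -157.9, 0.3] 
[-0.4, -159.3, 0.3]
```

View pics/s7.png

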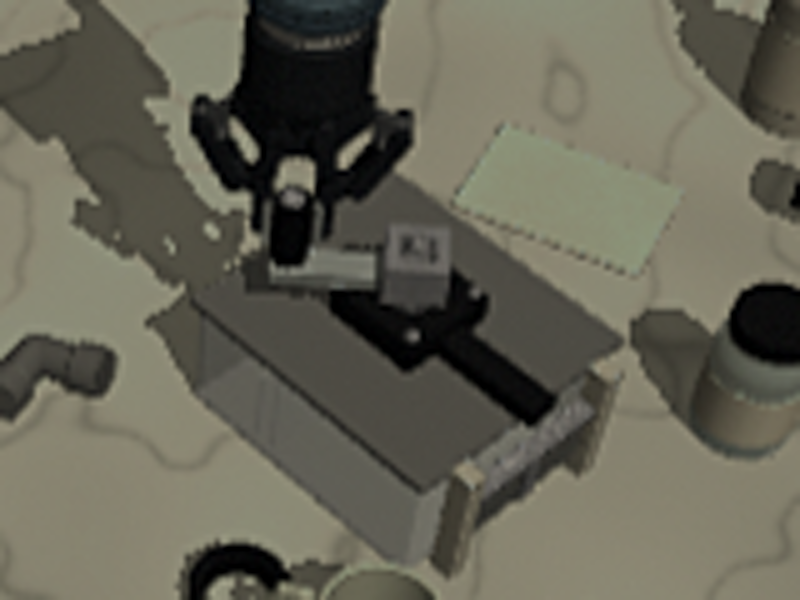

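The gate's steel bar is now visibly higher between the guides, and the crank is still seated. Another half turn.

```bash
python3 -m jog '[[[12,-0.4,0],[0,0,0],0],[[25.7,-4,0],[0,0,0],0],[[38.3,-9.7,0],[0,0,0],0],[[49.8,-17.6,0],[0,0,0],0],[[59.8,-27.4,0],[0,0,0],0],[[68,-38.7,0],[0,0,0],0],[[74,-51.3,0],[0,0,0],0],[[77.6,-64.7,0],[0,0,0],0],[[79,-78.6,0],[0,0,0],0],[[77.8,-92.5,0],[0,0,0],0],[[74.3,-106,0],[0,0,0],0],[[68.5,-118.7,0],[0,0,0],0],[[60.6,-130,0],[0,0,0],0],[[50.8,-140,0],[0,0,0],0],[[39.5,-148,0],[0,0,0],0],[[27,-154,0],[0,0,0],0],[[13.4,-158,0],[0,0,0],0],[[-0.4,-159.3,0],[0,0,0],0],[[-0.4,-159.3,0],[0,0,0],0]]'
python3 circ.py 52.6 18 10
```

```text
time_s: 14.1
eef_pos: [0.5976, 0.2418, 0.1803]
eef_rot: [-0.001, 0.949, -0.316, -0.0]
wrist_force: [1.0, 3.9, 6.0]
opening: 0.274
ang now 55.14766535502239 0.08098683475771373 [1.03166488 3.90414952 6.03929649] [0.2  0.39 1.48 0.   1.27 2.41]
[-10.3, 2.0, 0.3] [-0.002, 0.001, 0.004]
[-23.8, 5.5, 0.3] 
[-36.5, 11.2, 0.3] 
[-48.0, 19.1, 0.3] 
[-58.0, 28.9, 0.3] 
[-66.1, 40.2, 0.3] 
[-72.1, 52.8, 0.3] 
[-75.9, 66.2, 0.3] 
[-77.3, 80.1, 0.2] 
[-76.2, 94.0, 0.2] 
[-72.7, 107.5, 0.2] 
[-67.0, 120.2, 0.2] 
[-59.1, 131.7, 0.1] 
[-49.3, 141.7, 0.1] 
[-38.0, 149.8, 0.1] 
[-25.4, 155.8, 0.0] 
[-12.0, 159.6, 0.0] 
[1.9, 160.9, 0.0]
```

```bash
python3 -m jog '[[[-10.3,2,0],[0,0,0],0],[[-24,5.5,0],[0,0,0],0],[[-36.5,11.2,0],[0,0,0],0],[[-48,19,0],[0,0,0],0],[[-58,29,0],[0,0,0],0],[[-66,40,0],[0,0,0],0],[[-72,53,0],[0,0,0],0],[[-76,66,0],[0,0,0],0],[[-77.3,80,0],[0,0,0],0],[[-76.2,94,0],[0,0,0],0],[[-72.7,107.5,0],[0,0,0],0],[[-67,120,0],[0,0,0],0],[[-59,131.7,0],[0,0,0],0],[[-49.3,141.7,0],[0,0,0],0],[[-38,149.8,0],[0,0,0],0],[[-25.4,155.8,0],[0,0,0],0],[[-12,159.6,0],[0,0,0],0],[[2,161,0],[0,0,0],0],[[2,161,0],[0,0,0],0]]'
python3 circ.py 232.6 14 10
python3 - <<'E'
from h import *
c=get_calibration('scene'); p,d=camera('scene'); crop(p,300,150,390,215,8,'s8.png')
P=cloud(c,d).reshape(-1,3); q=P[np.isfinite(P[:,0])]
b=np.radians(9.2); e=np.array([np.cos(b),np.sin(b)]); f=np.array([-e[1],e[0]]); w=(q[:,:2]-[.5513,.1753]); X=w@e; Y=w@f
m=(X>.100)&(X<.13)
for y0,y1 in [(-.075,-.058),(-.05,-.02),(.02,.05),(.058,.075)]:
    k=m&(Y>y0)&(Y<y1); z=q[k,2]; print(y0,k.sum(),np.percentile(z,[80,90,95,99]).round(4) if k.sum() else '')
E
```

```text
time_s: 15.68
eef_pos: [0.5043, 0.1113, 0.18]
eef_rot: [-0.002, 0.949, -0.316, 0.0]
wrist_force: [4.2, 4.7, 1.6]
opening: 0.271
ang now -126.30384378399101 0.07946490712396652 [4.15432619 4.68391246 1.63938661] [-0.02  0.12  1.82  0.    1.2   2.2 ]
[12.4, -0.6, -0.0] [-0.004, 0.001, 0.002]
[25.9, -4.0, -0.0] 
[38.6, -9.8, -0.0] 
[50.1, -17.7, 0.0] 
[60.0, -27.5, 0.0] 
[68.1, -38.8, 0.1] 
[74.1, -51.4, 0.1] 
[77.9, -64.8, 0.2] 
[79.2, -78.7, 0.2] 
[78.1, -92.6, 0.3] 
[74.6, -106.1, 0.3] 
[68.9, -118.8, 0.4] 
[61.0, -130.3, 0.4] 
[51.2, -140.3, 0.5] 
-0.075 215 [0.0889 0.0992 0.1014 0.1031]
-0.05 131 [0.0957 0.1    0.1019 0.1037]
0.02 145 [0.0939 0.0992 0.1006 0.1029]
0.058 139 [0.0981 0.1013 0.1025 0.1031]
```

View pics/s8.png

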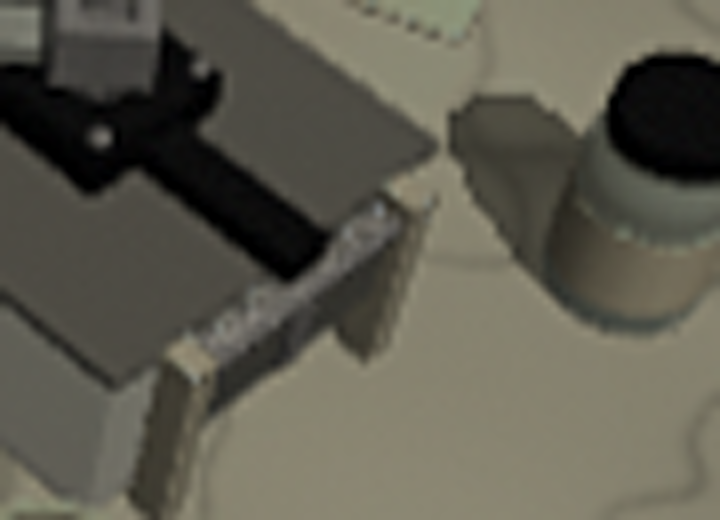

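```bash
cat > gate.py <<'E'
from h import *
def gate(p,d):
    c=get_calibration('scene')
    P=cloud(c,d).reshape(-1,3); q=P[np.isfinite(P[:,0])]
    b=np.radians(9.2); e=np.array([np.cos(b),np.sin(b)]); f=np.array([-e[1],e[0]]); w=(q[:,:2]-[.5513,.1753]); X=w@e; Y=w@f
    for y0,y1 in [(-.072,-.058),(-.05,-.018),(.018,.05),(.058,.072)]:
        for x0 in (.104,.108,.112,.116,.120):
            k=(X>x0)&(X<x0+.004)&(Y>y0)&(Y<y1)&(q[:,2]>.04); z=q[k,2]; print(y0,x0,k.sum(),np.percentile(z,[50,90]).round(4) if k.sum() else '')
if __name__=='__main__':
    print('start'); gate(None,np.load('scene0.npy'))
    p,d=camera('scene'); print('now'); gate(p,d); crop(p,300,150,390,215,8,'g.png')
E
python3 gate.py
```

```text
start
-0.072 0.104 8 [0.0987 0.1008]
-0.072 0.108 15 [0.0796 0.0985]
-0.072 0.112 17 [0.0891 0.1026]
-0.072 0.116 18 [0.0732 0.1006]
-0.072 0.12 18 [0.0801 0.0995]
-0.05 0.104 13 [0.0984 0.1002]
-0.05 0.108 3 [0.0587 0.0598]
-0.05 0.112 7 [0.0576 0.0599]
-0.05 0.116 7 [0.0578 0.059 ]
-0.05 0.12 12 [0.0579 0.0596]
0.018 0.104 8 [0.0998 0.1022]
0.018 0.108 7 [0.0594 0.0607]
0.018 0.112 11 [0.0602 0.0608]
0.018 0.116 10 [0.0586 0.0594]
0.018 0.12 11 [0.0568 0.0594]
0.058 0.104 9 [0.0933 0.1   ]
0.058 0.108 13 [0.0825 0.1024]
0.058 0.112 17 [0.0861 0.1023]
0.058 0.116 10 [0.0833 0.1008]
0.058 0.12 31 [0.0761 0.0998]
now
-0.072 0.104 8 [0.0993 0.1016]
-0.072 0.108 17 [0.0739 0.0957]
-0.072 0.112 16 [0.0868 0.1022]
-0.072 0.116 15 [0.0819 0.1014]
-0.072 0.12 20 [0.0761 0.0995]
-0.05 0.104 12 [0.1003 0.1025]
-0.05 0.108 7 [0.0933 0.0965]
-0.05 0.112 10 [0.0934 0.0947]
-0.05 0.116 33 [0.0641 0.0926]
-0.05 0.12 12 [0.0916 0.0945]
0.018 0.104 11 [0.0998 0.1028]
0.018 0.108 5 [0.092  0.0942]
0.018 0.112 11 [0.0928 0.0943]
0.018 0.116 38 [0.0625 0.0938]
0.018 0.12 13 [0.0904 0.094 ]
0.058 0.104 6 [0.1014 0.1037]
0.058 0.108 5 [0.1018 0.1019]
0.058 0.112 7 [0.0977 0.1032]
0.058 0.116 15 [0.0737 0.1001]
0.058 0.12 21 [0.0685 0.1007]
```

The gate rose from 0.059 to 0.093 m. It needs about 7 mm more, which is roughly 130°.

```bash
python3 -m jog '[[[12.4,-0.6,0],[0,0,0],0],[[26,-4,0],[0,0,0],0],[[38.6,-9.8,0],[0,0,0],0],[[50,-17.7,0],[0,0,0],0],[[60,-27.5,0],[0,0,0],0],[[68,-38.8,0],[0,0,0],0],[[74,-51.4,0],[0,0,0],0],[[78,-64.8,0],[0,0,0],0],[[79,-78.7,0],[0,0,0],0],[[78,-92.6,0],[0,0,0],0],[[74.6,-106,0],[0,0,0],0],[[69,-118.8,0],[0,0,0],0],[[62.5,-128.5,0],[0,0,0],0],[[62.5,-128.5,0],[0,0,0],0],[[62.5,-128.5,0],[0,0,0],0]]'
python3 gate.py | sed -n '/now/,$p' | awk '/0.108|0.112/'; python3 circ.py 0 3 5
```

```text
time_s: 17.03
eef_pos: [0.632, 0.1777, 0.1807]
eef_rot: [-0.002, 0.949, -0.315, 0.002]
wrist_force: [6.9, 0.8, 2.9]
opening: 0.274
-0.072 0.108 39 [0.4652 0.517 ]
-0.072 0.112 47 [0.4903 0.5134]
-0.05 0.108 158 [0.3995 0.5125]
-0.05 0.112 188 [0.4049 0.508 ]
0.018 0.108 44 [0.5155 0.5239]
0.018 0.112 53 [0.5104 0.5198]
0.058 0.108 5 [0.1017 0.1028]
0.058 0.112 6 [0.0783 0.0985]
ang now 1.5328887861809835 0.08066974816887595 [6.90141352 1.54642069 3.79910423] [0.09 0.41 1.45 0.   1.28 2.3 ]
[-3.6, -3.3, 0.7] [-0.005, -0.002, 0.004]
[-8.5, -8.3, 0.7] 
[-13.8, -12.8, 0.8]
```

View pics/g.png

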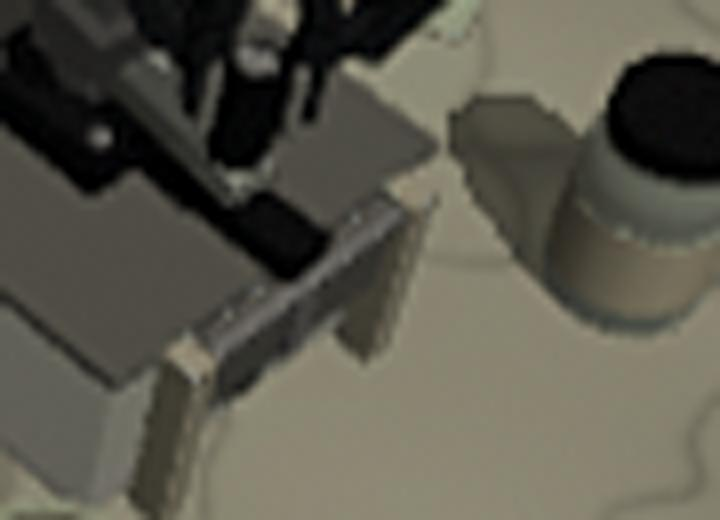

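```bash
sed -i 's/(q\[:,2\]>.04)/(q[:,2]>.04)\&(q[:,2]<.115)/' gate.py; python3 gate.py | sed -n '/now/,$p' | awk '/0.108|0.112|0.116|0.12/'
```

```text
-0.072 0.108 16 [0.0806 0.1002]
-0.072 0.112 15 [0.0808 0.101 ]
-0.072 0.116 15 [0.0721 0.0998]
-0.072 0.12 20 [0.0818 0.1012]
-0.05 0.108 7 [0.0997 0.1014]
-0.05 0.112 13 [0.0995 0.102 ]
-0.05 0.116 36 [0.0745 0.1   ]
-0.05 0.12 15 [0.0995 0.1016]
0.018 0.108 6 [0.1001 0.1016]
0.018 0.112 11 [0.1006 0.1017]
0.018 0.116 38 [0.0718 0.1004]
0.018 0.12 13 [0.0981 0.102 ]
0.058 0.108 5 [0.0999 0.1029]
0.058 0.112 4 [0.0993 0.101 ]
0.058 0.116 17 [0.0722 0.1018]
0.058 0.12 17 [0.0778 0.1002]
```

The gate top measures about 0.100 m against about 0.101 m for the guides, so it is level. I'll release, lift away and check.

```bash
python3 -m jog '[[[0,0,0],[0,0,0],1],[[0,0,0],[0,0,0],1],[[0,0,0],[0,0,0],1],[[0,0,0],[0,0,0],1],[[0,0,0],[0,0,0],1],[[0,0,0],[0,0,0],1],[[0,0,0],[0,0,0],1],[[0,0,-15],[0,0,0],1],[[0,0,-45],[0,0,0],1],[[0,0,-80],[0,0,0],1],[[-40,0,-100],[0,0,0],1],[[-80,0,-110],[0,0,0],1],[[-100,0,-110],[0,0,0],1],[[-100,0,-110],[0,0,0],1],[[-100,0,-110],[0,0,0],1],[[-100,0,-110],[0,0,0],1],[[-100,0,-110],[0,0,0],1]]'
python3 gate.py | sed -n '/now/,$p' | awk '/ 0.108| 0.112/'
python3 - <<'E'
from h import *
c=get_calibration('wrist'); print(get_obs()['dq'].round(3)); p,d=camera('wrist')
crop(p,0,0,512,384,1.5,'w9.png')
P=cloud(c,d).reshape(-1,3); q=P[np.isfinite(P[:,0])]
near=(abs(q[:,0]-.5515)<.032)&(abs(q[:,1]-.1756)<.032)
h=q[near&(q[:,2]>.157)&(q[:,2]<.185)]; print('hubtop',len(h),np.percentile(h[:,2],[5,50,95]),cv2.minAreaRect((h[:,:2]*1000).astype(np.float32)))
A=np.c_[h[:,:2]-h[:,:2].mean(0),np.ones(len(h))]; print('tilt',np.linalg.lstsq(A,h[:,2],rcond=None)[0])
p,d=camera('scene'); crop(p,200,90,400,240,4,'s9.png')
E
```

```text
time_s: 18.55
eef_pos: [0.552, 0.2361, 0.29]
eef_rot: [-0.002, 0.949, -0.316, 0.001]
wrist_force: [-0.7, 0.8, -0.4]
opening: 1.0
-0.072 0.108 17 [0.079  0.1013]
-0.072 0.112 19 [0.0792 0.0996]
-0.05 0.108 9 [0.0994 0.1016]
-0.05 0.112 11 [0.1002 0.1013]
0.018 0.108 4 [0.0994 0.1021]
0.018 0.112 11 [0.0992 0.1025]
0.058 0.108 4 [0.1005 0.1026]
0.058 0.112 7 [0.0976 0.1027]
[-0.     0.001 -0.001  0.002  0.001  0.001]
hubtop 1739 [0.16028534 0.16380819 0.1672764 ] ((551.4928588867188, 175.23948669433594), (40.36235046386719, 40.076904296875), 0.8735644221305847)
tilt [-0.01338827  0.00059303  0.16375951]
```

View pics/w9.png

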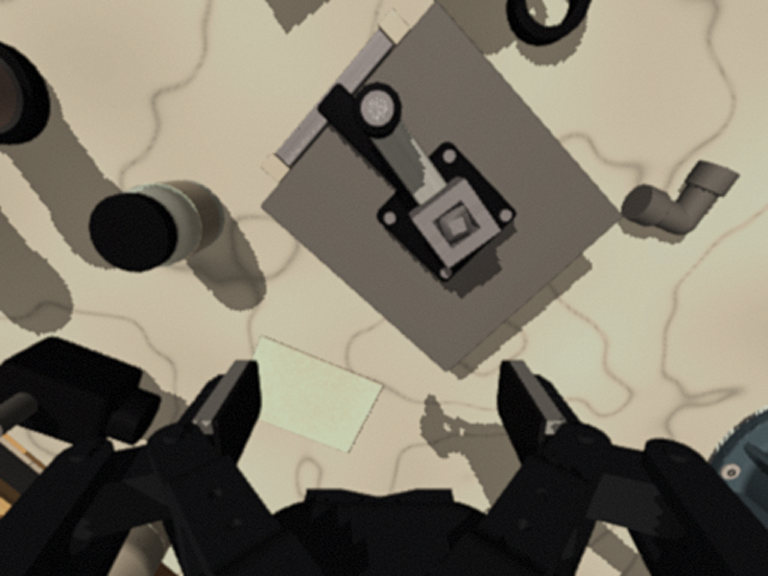

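View pics/s9.png

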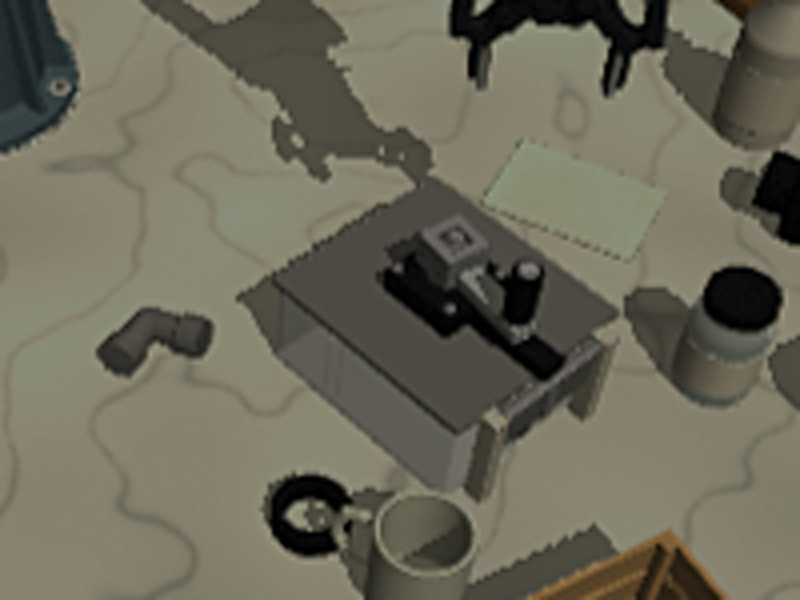

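The crank sits square on the shaft. Its hub top is at 0.1638 m, its centre is within 1 mm of the shaft axis, and the tilt is about 0.013 rad. The gate bar is level with the guides, and the other things haven't moved. Handing in now.

```bash
python3 -c "
from bench import *
print(hand_in())"
```

```text
the job is handed in; nothing more can be done
None
```

I fitted the crank fully down on the square shaft and wound it about 2.1 turns anticlockwise by its handle. Then I let go, moved the arm clear and handed the job in at about 19 s of the 70 s allowed.

The last checks, taken after letting go:
- **Crank:** the hub top measured 0.1638 m (0.163 m expected when fully seated). It was within about 1 mm of the shaft's axis and tilted about 0.013 rad.
- **Gate:** its top measured about 0.0995–0.100 m. The guide tops are 100 mm by the given size and measured about 0.101 m, so the gate is level to within about 1.5 mm, close to the depth camera's noise.
- **Arm and bystanders:** the arm was still and clear of everything. The mug, nut, elbow and jar looked undisturbed in the final pictures. I did not measure any bystander's position, and the wrench and pipe stub were outside those views, but the arm never went down near them.

No check failed. The only disagreement was 1–2 mm between the cameras on where the shaft and hub were, within the stated calibration error.

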